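Jack up the modelling board and hold it

TASK

Pick up the stepped wooden offcut that lies in front of the tilting modelling board and drop it into the offcut crate; then set the jack on the table with its saddle centred under the marked lift point of the board (the round steel pad with a stud on top) and let go of it. Pump the handle: press it down to its stop for a trial lift, let it come all the way up again so that the board settles, then press it down to its stop a second time and finish while holding it down, with the board raised on the jack alone. Keep the clay crab upright on the board and leave the plaster mould, the jar, the cup and the cork block where they are.

Things in the scene. Friction and masses are not known exactly. Their poses are not given: they have to be found in the camera images.
- offcut: Loose light-wood offcut, to be cleared: a block 70 x 34 x 30 mm (x, y, z) with a step 34 x 34 mm on it that rises to 46 mm; the step's centre is 18 mm towards the offcut's -x. Origin: centre of its underside; x along its length. About 60 g.
- crate: Fixed open wooden crate for offcuts, outside 200 x 180 x 90 mm (x, y, z), walls and floor 6 mm, with a few flat wood pieces up to 20 mm high fast on its floor. Origin: centre of its underside.
- jack: Loose toe jack, 0.84 kg. Dark base plate 220 x 90 x 8 mm (x, y, z); origin: centre of its underside. Grey square tower, 40 x 40 mm, top 90 mm high, axis 25 mm towards +x from the origin: grip it firmly by its +y and -y faces (near the centre of mass). A low toe in front of the tower (+x) carries the round saddle; the pump handle is behind it (-x). Parts stay put when carried.
- saddle_top (a point): Centre of the top of the jack's round steel saddle (36 mm across): 90 mm towards +x from the jack's origin, 44 mm above its underside with the handle up; rises 90 mm per rad of handle, 45 mm in all, straight up.
- handle (a joint): Pump handle, rad: 0 = all the way up (a spring returns it), 0.5 = down at its stop. Pressing down raises the saddle in proportion; it sinks again when released. The first 0.22 rad only bring the saddle up to the pad. At the paddle it takes about 4 N before, 8 to 18 N after the saddle carries the board.
- handle_pad (a point): Centre of the top face of the handle's flat black press paddle, 50 mm along the handle x 40 wide x 8 thick. The handle turns about the jack's y axis at 5 mm (x), 65 mm (z) from the jack's origin; this point lies 100 mm from there towards -x: 98 mm above the table with the handle up (sloping 0.3 rad up to the rear), 49 mm at its stop (0.2 rad down).
- stand: Fixed steel stand of the tilting board; origin: the point of the table straight under the lift pad with the board at rest; its +x points from the lift pad under the board. Nearest legs 75 mm towards +x and 120 mm to either side.
- board: Plywood board 220 x 320 x 18 mm (x, y, z), top 93 mm above the table, on the stand, about 1.2 kg, hinged along its far (+x) edge; its front edge (30 mm beyond the lift pad) is free to rise. Origin: middle of its front edge face, half-way up its thickness, 84 mm above the table at rest.
- lift_pad (a point): Centre of the underside of the marked lift point: round steel pad, 40 mm across, with a dark stud 16 mm across on top (its top 87 mm high), on a lug at the middle of the board's front edge. Underside 64 mm above the table at rest, about 25 mm higher with the handle at its stop. The two square tabs 115 mm to either side are not lift points.
- crab: Loose dark clay crab on a plaster plinth 90 x 70 x 22 mm (whole: about 140 mm wide over the legs, 55 mm high), 0.4 kg, standing on the board. Origin: centre of its underside.
- plaster_mould: Bystander: round pale plaster mould, 104 mm across, 60 mm high. Origin: centre of underside.
- slip_jar: Bystander: glass jar with steel cap, 64 mm across, 90 mm high. Origin: centre of underside.
- water_cup: Bystander: white ceramic cup, 76 mm across, 85 mm high. Origin: centre of underside.
- cork_block: Bystander: cork block 70 x 45 x 30 mm. Origin: centre of underside.
There are look-alikes about, which are no part of the job. Leave any yellow look-alike of the offcut alone.

How it is judged:
On the way, in this order (a step that is already met when the one before it is completed fails the run):
1. the offcut lies in the crate, released (x of offcut in the frame of crate between -0.1 and 0.1 m and y of offcut in the frame of crate between -0.09 and 0.09 m and height (world z) of offcut below 0.085 m and contact force between the fingers and offcut below 0.2 N and linear speed of offcut below 0.03 m/s), for 0.2 s.
2. the jack stands released on the table with its saddle under the lift point (within 12 mm), handle up (horizontal distance between saddle_top and lift_pad below 0.012 m and angle between jack's own z axis and vertical below 0.06 rad and height (world z) of jack below 0.006 m and value of joint handle below 0.08 rad and contact force between the fingers and jack below 0.3 N and linear speed of jack below 0.02 m/s), for 0.2 s.
3. trial stroke: handle down, lift point raised on the jack (value of joint handle above 0.43 rad and height (world z) of lift_pad above 0.078 m and contact force between jack and board above 2 N), for 0.1 s.
4. the handle is back up and the board has settled (value of joint handle below 0.08 rad and height (world z) of lift_pad below 0.068 m), for 0.1 s.
At the end, for the whole second after the job is handed in: Fingers hold the handle down (over 0.43 of 0.5 rad, over 2 N); lift point above 78 mm (64 at rest), carried by the jack, robot off the board; saddle within 15 mm of the lift point, jack flat on the table; crab upright on the board; offcut in the crate (all of step 3 and contact force between the fingers and jack above 2 N and contact force between each of the arm, the fingers and board below 0.3 N and horizontal distance between saddle_top and lift_pad below 0.015 m and angle between jack's own z axis and vertical below 0.06 rad and height (world z) of jack below 0.006 m and x of offcut in the frame of crate between -0.1 and 0.1 m and y of offcut in the frame of crate between -0.09 and 0.09 m and height (world z) of offcut below 0.085 m and angle between crab's own z axis and vertical below 0.25 rad and height (world z) of crab above 0.08 m); the arm keeps its last pose, push and grip.
It fails at once if a bystander moved more than 30 mm (distance of any of plaster_mould, slip_jar, water_cup, cork_block from where it was at the start of the episode above 0.03 m).
It fails at once if the crab tipped over (angle between crab's own z axis and vertical above 0.5 rad).
It also fails if it takes over 72 s, if anything falls off the work surface, if the arm or the gripper's body presses on something with over 40 N, if the wrist force passes 120 N, or if a joint passes its speed limit or range.

ROBOT

A 7-joint arm with a two-finger parallel gripper is mounted at the origin on the work surface. World frame = base frame: x ahead of the robot, y to its left, z up, the work surface at z = 0. Lengths are in m, angles in rad, forces in N, time in s.
With the tool pointing down it reaches from about 0.4 to 0.9 m from the base axis. Payload 5.5 kg.
Tool frame: the origin (TCP) lies midway between the tips of the shut fingers; the grasp point (between the pads) lies 19 mm behind it (env.grip_depth is the distance from the TCP to the grasp point, in m); z points along the fingers, y is the line along which they close (so a half turn about z gives the same grasp; the last joint's range is limited). The gripper opens to 85 mm and grips with 20 to 120 N. Pads are 22 mm wide; open, the fingers measure 114 mm over their backs; the gripper's body (76 mm by 85 mm) begins 54 mm behind the grasp point. The pads swing forward as they close: fully open they stand 13 mm farther back than shut.
Start: joints at [-1.032, 0.501, -0.427, 1.55, 0.221, 1.138, -0.21], TCP at [0.177, 0.625, 0.204] pointing down, gripper open.
Joint ranges: [-2.88, 2.88], [-0.31, 2.03], [-1.54, 1.56], [0.2, 2.42], [-1.41, 4.55], [0.19, 2.02], [-2.57, 2.57]. Speed limits (rad/s): [2.57, 2.57, 3.14, 3.14, 3.14, 3.14, 3.14].

INTERFACE

Orientations are given as a unit quaternion [x, y, z, w].
In Python, from cell import env gives the robot as it stands. The module is installed in compiled form; this text tells all that it offers. Calls block until the motion is done:
- env.move_pose(position, orientation): joint-space move of the TCP to a pose.
- env.servo_line(position, v=0.15, orientation=None, threshold=None): straight line of the TCP; orientation=None keeps the orientation; v is the mean speed in m/s. With threshold (N) it stops when the force on the tool has changed by that much, and returns True; else False.
- env.move_joints(angles): joint-space move.
- env.move_gripper(opening, grip_force=None): finger opening in m; grip_force is the grip in N (None keeps the last); returns when the fingers have stopped.
- env.pause(seconds).
- env.ik(position, orientation): joint angles nearest the present ones, or None.
- env.read_state(): the state.
- env.snapshot(name): name is "scene" or "top" or "wrist"; returns the picture (384x512x3 uint8, red, green, blue); there is no depth.
- env.camera_info(name): a dict with "K" (3x3 intrinsics, pixels), "rvec" (rotation vector, rad) and "tvec" (3), from world to camera coordinates, as OpenCV has them. Camera axes: x right, y down, z forward; pixel columns grow to the right and rows downward; lengths in m; the calibration is good to about 2 mm. The wrist camera is an equidistant fisheye: a pixel r from the principal point sees the ray r / f radians off the axis. A picture is of the moment at which its call begins: read the wrist's pose just before it. camera_info takes no time and is no camera call; for the wrist camera it gives the pose at the moment of the call.
A pose or a line that the arm cannot do raises env.Unreachable and nothing moves.
- env.close_job(): hands the job in; it is judged then, once.
The state is a dict: "t": time; "q": joint angles; "qd": joint speeds; "effort": joint torques, N m; "position": TCP position; "tcp_rot": TCP orientation; "force": force on the tool from outside, world axes, zero at the start; "ft_torque": the same for the moment, N m; "opening": finger opening in m; "finger_force": force on a finger pad.
Only numpy, scipy, OpenCV 4.12 (cv2) and the standard library are available. Lean on these libraries where they do the work, as an engineer would, in place of code of your own. Each camera call takes 0.05 s, during which the arm holds its last target. There are 200 camera calls.

## Working session

There is one attempt and no reset: what is moved stays moved. The work goes in short steps, each a Python script; the robot and the scene stay as the last script left them, time stands still between calls to the robot, and variables do not carry over. Pictures are saved under pics/ and viewed, at most 10 in all, crops included, and the job is handed in when it is done.

```bash
mkdir -p pics; python3 - <<'E'
from cell import env
import cv2,numpy as np
for n in("scene","top"):
    cv2.imwrite(f"pics/{n}0.png",cv2.resize(env.snapshot(n)[:,:,::-1],(800,600),interpolation=cv2.INTER_CUBIC))
    c=env.camera_info(n);print(n,np.round(c["K"],1).tolist(),c["rvec"],c["tvec"])
c=env.camera_info("wrist");print(c)
s=env.read_state();print(s["t"],s["tcp_rot"],env.grip_depth)
E
```

```text
scene [[350.1, 0.0, 254.9], [0.0, 350.1, 191.4], [0.0, 0.0, 1.0]] [ 1.72250448  1.58844386 -0.81589933] [-0.04601914 -0.23956244  1.63972684]
top [[465.1, 0.0, 256.9], [0.0, 465.1, 186.3], [0.0, 0.0, 1.0]] [ 2.18927539 -2.13011721  0.10748624] [-0.00500282  0.5455103   1.82924556]
{'K': array([[297.31863964,   0.        , 257.4965685 ],
       [  0.        , 297.31863964, 190.79040797],
       [  0.        ,   0.        ,   1.        ]]), 'rvec': array([-2.29530684, -1.73523753, -0.27163111]), 'tvec': array([-0.64861746, -0.03948012,  0.38019204])}
0.1 [ 1.37436168e-01  9.90510237e-01 -8.62301725e-04 -1.61884972e-04] 0.0187
```

View pics/top0.png

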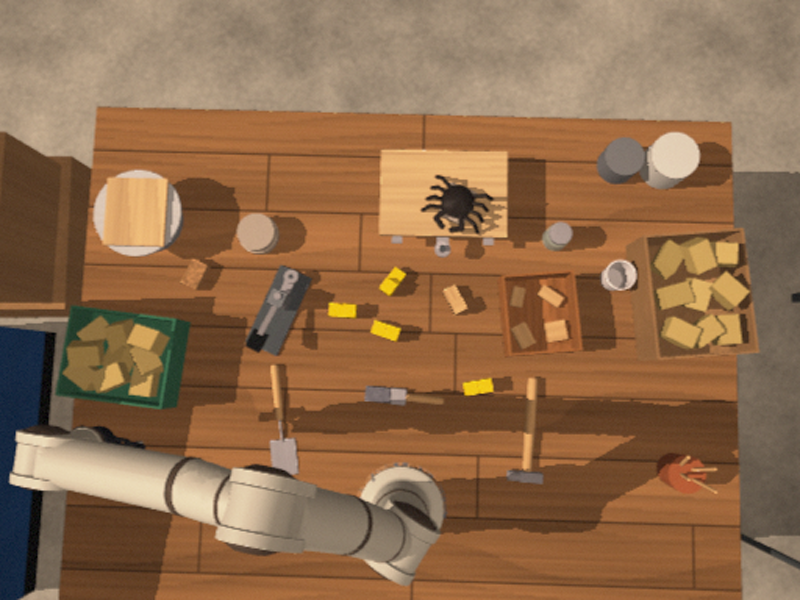

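View pics/scene0.png

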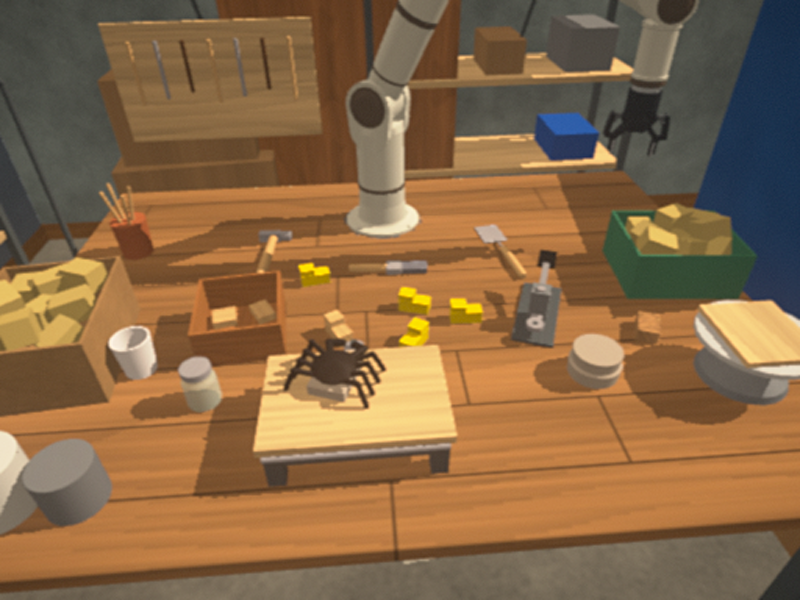

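Top view: offcut (457,299), small brown crate (541,315), jack (279,310) with its saddle at the upper end (291,277), lift pad (443,246). I'll enlarge that region.

```bash
cat >h.py <<'E'
from cell import env
import cv2,numpy as np
from scipy.spatial.transform import Rotation as R
def px2w(name,uv,z,c=None):
    c=c or env.camera_info(name);K=c["K"];Rm=cv2.Rodrigues(np.array(c["rvec"]))[0];o=-Rm.T@np.array(c["tvec"]).ravel()
    p=(np.array(uv,float)-K[:2,2])/K[0,0]
    if name=="wrist":
        r=np.linalg.norm(p);d=np.array([*(p/r*np.sin(r)),np.cos(r)])
    else: d=np.array([*p,1])
    d=Rm.T@d;return o+d*(z-o[2])/d[2]
def w2px(name,P,c=None):
    c=c or env.camera_info(name);K=c["K"];Rm=cv2.Rodrigues(np.array(c["rvec"]))[0]
    d=Rm@np.array(P)+np.array(c["tvec"]).ravel()
    if name=="wrist":
        n=np.linalg.norm(d[:2]);p=d[:2]/n*np.arctan2(n,d[2])
    else:p=d[:2]/d[2]
    return p*K[0,0]+K[:2,2]
def down(yaw): # tool z down; tool y (closing line) at yaw+90deg, tool x at yaw
    c,s=np.cos(yaw),np.sin(yaw)
    return R.from_matrix(np.array([[c,s,0],[s,-c,0],[0,0,-1]]).T.T).as_quat()
E
python3 - <<'E'
from h import *
im=env.snapshot("top")[140:240,150:400,::-1]
cv2.imwrite("pics/crop.png",cv2.resize(im,None,fx=3.2,fy=3.2,interpolation=cv2.INTER_CUBIC))
s=.64
for n,u,z in(("offcut",(457,299),.03),("crate",(541,315),.09),("jacksaddle",(291,277),.044),("handle",(257,340),.098),("pad stud",(443,246),.087),("jar",(557,235),.09),("cup",(619,275),.085),("mould",(258,232),.06),("cork",(194,273),.03)):
    print(n,px2w("top",np.array(u)*s,z).round(3))
E
```

```text
offcut [ 0.529 -0.132  0.03 ]
crate [ 0.489 -0.336  0.09 ]
jacksaddle [0.572 0.292 0.044]
handle [0.408 0.36  0.098]
pad stud [ 0.655 -0.091  0.087]
jar [ 0.69  -0.374  0.09 ]
cup [ 0.594 -0.529  0.085]
mould [0.684 0.379 0.06 ]
cork [0.578 0.545 0.03 ]
```

View pics/crop.png

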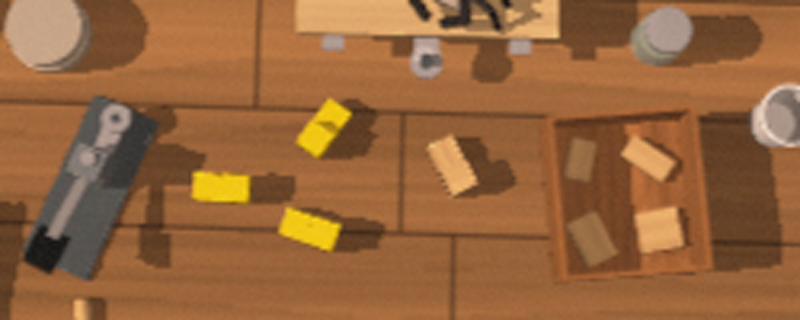

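The offcut's long axis has yaw of about 0.46 and the jack's about -0.39. Next, a wrist look over the offcut and lift pad.

```bash
cat >>h.py <<'E'
def best(pos,yaw):
    c=[]
    for y in(yaw,yaw+np.pi):
        q=env.ik(pos,down(y))
        if q is not None:c.append((np.abs(np.array(q)-env.read_state()["q"]).max(),y,q))
    m=min(c,key=lambda k:k[0]);print("yaw",round(m[1],3),"q",np.round(m[2],2));return down(m[1])
E
python3 - <<'E'
from h import *
o=best([.52,-.13,.26],.46)
env.move_pose([.52,-.13,.26],o)
c=env.camera_info("wrist");im=env.snapshot("wrist")
np.save("w1.npy",im);import pickle;pickle.dump(c,open("w1.pkl","wb"))
cv2.imwrite("pics/w1.png",cv2.resize(im[:,:,::-1],(800,600),interpolation=cv2.INTER_CUBIC))
for P in([.529,-.132,.03],[.655,-.091,.087]):print(w2px("wrist",P,c)/.64)
print(env.read_state()["t"],env.read_state()["position"])
E
```

```text
yaw 0.46 q [-0.14  0.22  0.4   1.79 -0.09  1.15 -0.83]
[410.00145161 236.02908685]
[438.58047568  74.24189931]
3.125 [ 0.5202674  -0.12895391  0.25982656]
```

View pics/w1.png

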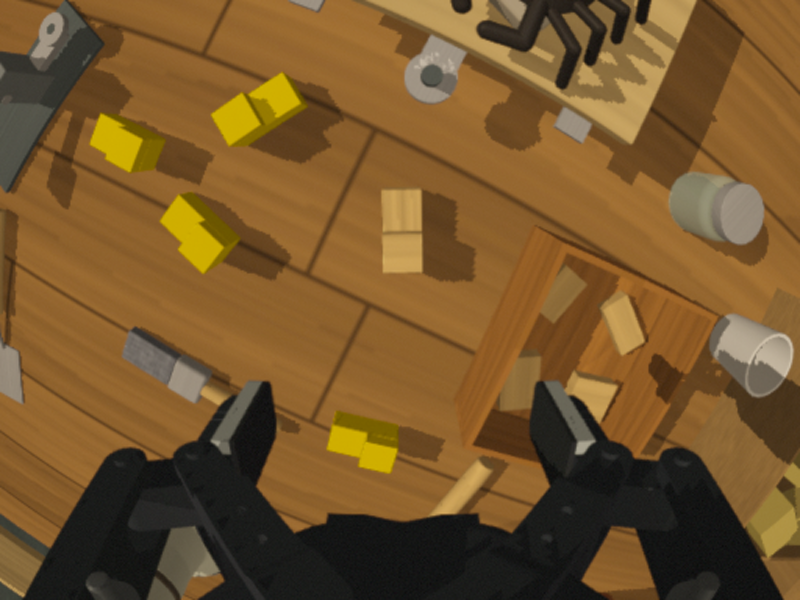

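Wrist view: offcut at (382–422, 190–272), with the step at the lower end (longer shadow) and aligned with the tool. The stud is at (432,76). I'll grasp the offcut and drop it in the crate.

```bash
cat >run1.py <<'E'
from h import *
import pickle
c=pickle.load(open("w1.pkl","rb"));s=.64
f=lambda u,z:px2w("wrist",np.array(u)*s,z,c)
a=f((402,190),.03);b=f((402,272),.046);m=f((402,233),.046)
print("ends",a.round(4),b.round(4),np.linalg.norm((a-b)[:2]),m.round(4),"stud",f((432,76),.087).round(4),"jack saddle",f((51,31),.044).round(4))
print("crate rim",f((537,228),.09).round(3),f((718,318),.09).round(3),f((457,402),.09).round(3))
d=(a-b)[:2];yaw=np.arctan2(d[1],d[0]);print(yaw)
p=(a+b)[:2]/2
o=down(yaw)
env.move_pose([*p,.12],o);env.move_gripper(.06)
print(env.servo_line([*p,.006],.12,threshold=12))
env.move_gripper(.0,30)
st=env.read_state();print(st["opening"],st["finger_force"],st["position"],st["t"])
env.servo_line([*p,.17],.25)
print(env.read_state()["opening"])
c=[.489,-.336]
o=best([*c,.17],yaw)
env.servo_line([*c,.17],.3)
env.servo_line([*c,.055],.15,threshold=10)
env.move_gripper(.062)
env.pause(.2);env.servo_line([*c,.2],.25)
im=env.snapshot("top")[120:264,130:450,::-1]
cv2.imwrite("pics/c2.png",cv2.resize(im,None,fx=2.5,fy=2.5,interpolation=cv2.INTER_CUBIC))
print(env.read_state()["t"])
E
python3 run1.py
```

```text
ends [ 0.562  -0.1078  0.03  ] [ 0.5006 -0.1383  0.046 ] 0.0685356973074402 [ 0.5308 -0.1233  0.046 ] stud [ 0.6516 -0.0874  0.087 ] jack saddle [0.5748 0.2934 0.044 ]
crate rim [ 0.588 -0.209  0.09 ] [ 0.606 -0.414  0.09 ] [ 0.43  -0.225  0.09 ]
0.46121787337806863
False
0.03259105550935181 29.63492900133133 [ 0.53193737 -0.12311627  0.00690445] 5.5667
0.03244703124141423
yaw 0.461 q [ 0.21  0.43  0.46  1.76 -0.22  1.01 -0.37]
9.5417
```

```bash
cat >run2.py <<'E'
from h import *
import pickle
p=[.515,.318,.28]
o=best(p,-.39)
env.move_pose(p,o)
env.move_gripper(.08)
c=env.camera_info("wrist");im=env.snapshot("wrist");pickle.dump(c,open("w2.pkl","wb"))
v=cv2.resize(im[60:300,100:420,::-1],(800,600),interpolation=cv2.INTER_CUBIC)
cv2.imwrite("pics/w2.png",v)
print(env.read_state()["t"])
best([.59,-.09,.2],0)
E
python3 run2.py
```

```text
yaw 2.752 q [-0.54  0.33 -0.07  1.59  0.02  1.23  0.56]
12.2667
yaw 3.142 q [ 0.03  0.38  0.09  1.71 -0.04  1.06  1.71]
```

View pics/w2.png

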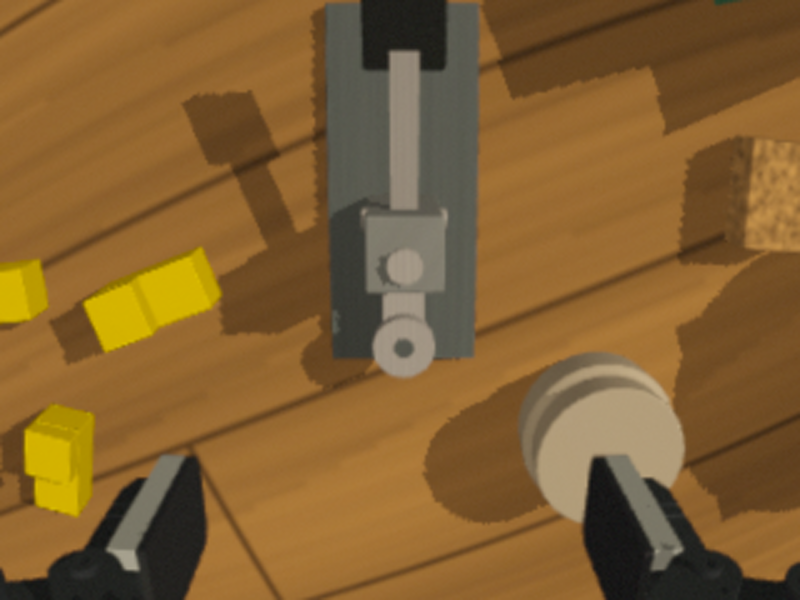

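View pics/c2.png

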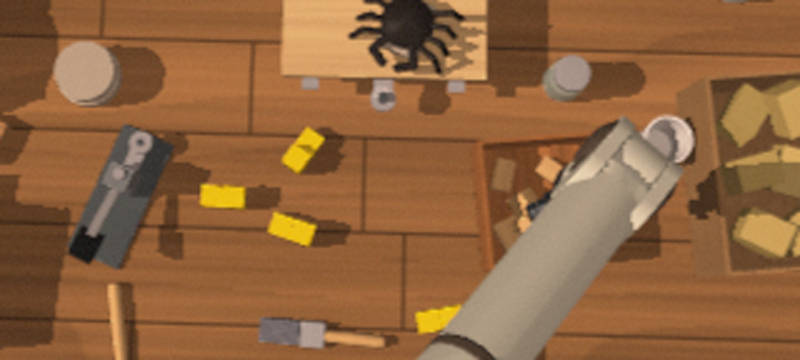

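Wrist view: saddle at (403,348), tower top at (365–445, 214–292), base edges x≈327–480, front edge y≈357. In the crop, the offcut is hidden under the gripper, in the crate. Now I'll measure and grasp the jack.

```bash
cat >run3.py <<'E'
from h import *
import pickle
c=pickle.load(open("w2.pkl","rb"))
f=lambda u,z:px2w("wrist",np.array(u)*.4+[100,60],z,c)
t=lambda u,z:px2w("top",np.array(u)/2.5+[130,120],z)
sd=f((403,348),.044);tw=f((405,253),.09);fe=f((403,357),.008);pb=f((403.5,69),.095)
d=(sd-tw)[:2];print("saddle",sd.round(4),"tower",tw.round(4),"front",fe.round(4),"paddle front edge",pb.round(4),np.linalg.norm(d))
L=f((327,4),.008);l=f((333,356),.008);Rr=f((480,4),.008);r=f((474,356),.008)
e=((l-L)+(r-Rr))[:2];print("base",L.round(3),l.round(3),r.round(3),"yaw edges",np.arctan2(e[1],e[0]),"yaw st",np.arctan2(d[1],d[0]))
print("stud top cam",t((384,97),.087).round(4),"tabs",t((310,83),.09).round(4),t((456,86),.09).round(4))
E
python3 run3.py
```

```text
saddle [0.5773 0.2974 0.044 ] tower [0.5162 0.3229 0.09  ] front [0.5949 0.2907 0.008 ] paddle front edge [0.4326 0.3563 0.095 ] 0.06617613899796915
base [0.377 0.332 0.008] [0.577 0.25  0.008] [0.612 0.333 0.008] yaw edges -0.38904300223336324 yaw st -0.39490342897785413
stud top cam [ 0.6497 -0.0916  0.087 ] tabs [0.6683 0.0243 0.09  ] [ 0.6695 -0.2031  0.09  ]
```

```bash
cat >run4.py <<'E'
from h import *
p=np.array([.5170,.3223]);o=down(np.pi-.391);z0=.042
env.servo_line([*p,.13],.25,orientation=o)
print(env.servo_line([*p,z0],.1,threshold=15))
env.move_gripper(.0,90)
s=env.read_state();print(s["opening"],s["finger_force"],s["position"],s["t"]);z0=s["position"][2]
env.servo_line([*p,z0+.1],.15)
g=[.651-.065,-.089];b=g[0]-.09
env.servo_line([b,g[1],z0+.1],.2,orientation=down(np.pi))
env.servo_line([b,g[1],z0+.008],.12,threshold=15)
s=env.read_state();print(s["opening"],s["position"],s["force"],s["t"])
print(env.servo_line([*g,z0+.008],.08,threshold=15))
s=env.read_state();print(s["opening"],s["position"],s["force"],s["t"])
im=env.snapshot("top")[120:264,130:450,::-1]
a=cv2.resize(im,None,fx=2.5,fy=2.5,interpolation=cv2.INTER_CUBIC)
b=cv2.resize(env.snapshot("scene")[150:270,150:417,::-1],(534,240),interpolation=cv2.INTER_CUBIC)
a=np.vstack([a,np.pad(b,((0,0),(0,266),(0,0)))]);cv2.imwrite("pics/c4.png",a)
E
python3 run4.py
```

```text
False
0.038164539419366636 92.73847460746765 [0.5173537  0.32229016 0.04295405] 14.5083
0.03798425786426484 [ 0.49684754 -0.08905591  0.05156896] [-0.07165165  0.36999154 -7.72973861] 18.4583
False
0.038224318291804414 [ 0.58513684 -0.08909251  0.05073612] [-0.27069017 -0.44787342 -7.46569841] 19.7333
```

View pics/c4.png

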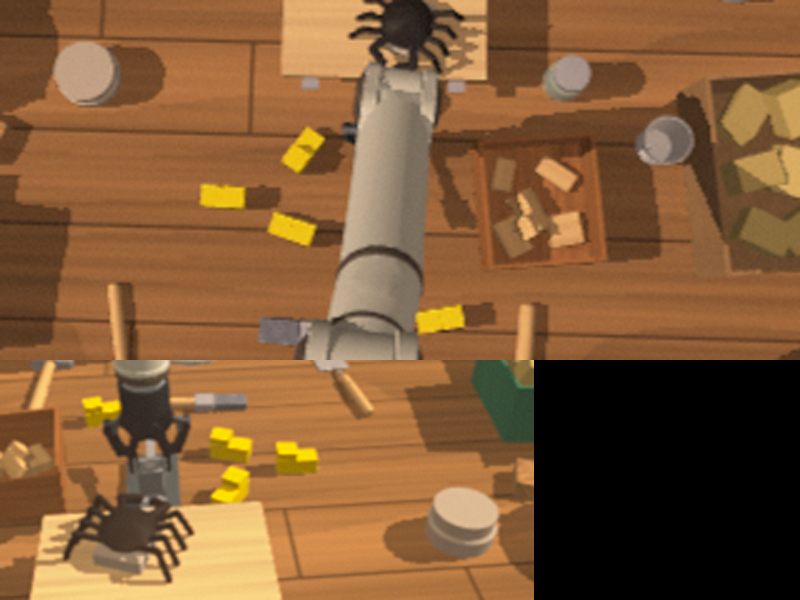

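The offcut is in the crate at (530,210) and the jack is in front of the board. Next: lower it, release it and check from above.

```bash
cat >run5.py <<'E'
from h import *
import pickle
g=[.586,-.089]
print(env.servo_line([*g,.040],.03,threshold=6))
s=env.read_state();print(s["position"],s["force"],s["t"])
env.move_gripper(.07);env.pause(.1)
env.servo_line([*g,.17],.2)
v=[.50,-.089,.25]
env.servo_line(v,.3)
c=env.camera_info("wrist");im=env.snapshot("wrist");pickle.dump(c,open("w5.pkl","wb"))
cv2.imwrite("pics/w5.png",cv2.resize(im[60:300,100:420,::-1],(800,600),interpolation=cv2.INTER_CUBIC))
cv2.imwrite("pics/w5full.png",im[:,:,::-1])
for P in([.586,-.089,.09],[.651,-.089,.087]):print((w2px("wrist",P,c)-[100,60])/.4)
a=env.snapshot("top")[120:264,180:380,::-1];cv2.imwrite("pics/t5.png",cv2.resize(a,(800,576),interpolation=cv2.INTER_CUBIC))
print(env.read_state()["t"])
E
python3 run5.py
```

```text
True
[ 0.58650031 -0.08914961  0.04294874] [-0.31001704 -0.59595023  4.02148833] 20.175
[394.12108829 442.47584632]
[394.20517583 547.23220225]
22.1333
```

View pics/w5.png

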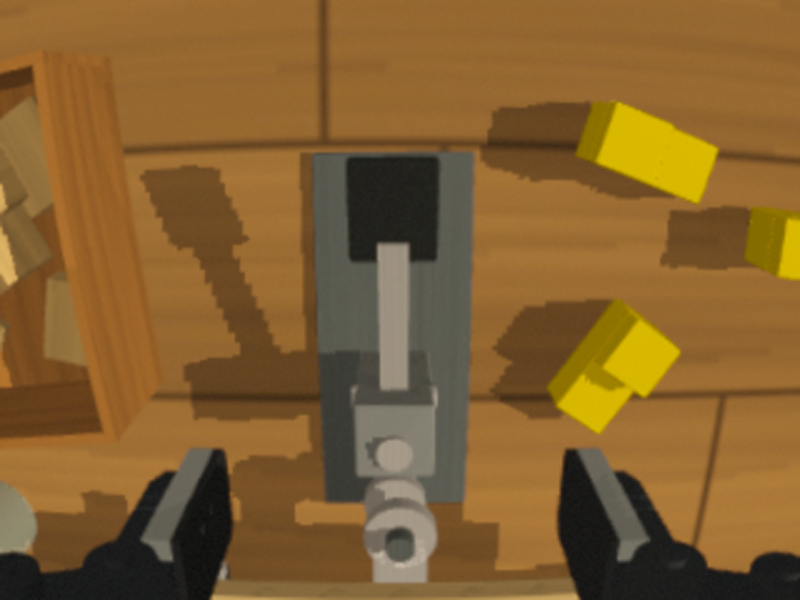

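The jack stands under the pad: stud at (400,545), tower top at (356–435, 402–475), paddle at (347–438, 157–262). I'll quantify the offset.

```bash
python3 - <<'E'
from h import *
import pickle
c=pickle.load(open("w5.pkl","rb"))
f=lambda u,z:px2w("wrist",np.array(u)*.4+[100,60],z,c).round(4)
print("stud",f((400,546),.087),"tower",f((395.5,439),.09),"paddle",f((393,208),.098),f((393,157),.106),f((393,262),.09))
L=(f((313,153),.008)+f((474,153),.008))/2;r=(f((326,502),.008)+f((465,502),.008))/2
e=(r-L)[:2];y=np.arctan2(e[1],e[0]);print("base",L,r,y,"saddle from base",r[:2]-.02*np.array([np.cos(y),np.sin(y)]))
E
```

```text
stud [ 0.6502 -0.0859  0.087 ] tower [ 0.5841 -0.0883  0.09  ] paddle [ 0.4693 -0.0894  0.098 ] [ 0.4463 -0.0894  0.106 ] [ 0.4952 -0.0894  0.09  ]
base [ 0.4516  -0.08925  0.008  ] [ 0.67055 -0.0882   0.008  ] 0.00479557867474985 saddle from base [ 0.65055023 -0.08829591]
```

```bash
cat >run6.py <<'E'
from h import *
p=[.469,-.089]
env.move_gripper(.0,30)
env.servo_line([*p,.125],.25)
f0=env.read_state()["force"][2]
def press():
    print(env.servo_line([*p,.060],.05))
    z=.060
    while z>.040:
        s=env.read_state();F=s["force"][2]-f0
        print(round(z,4),s["position"].round(4) if hasattr(s["position"],"round") else s["position"],round(F,1))
        if F>28:break
        z-=.003;env.servo_line([*p,z],.03)
    env.pause(.3)
press()
print(env.read_state()["force"],env.read_state()["t"])
b=env.snapshot("scene");t=env.snapshot("top")
a=np.hstack([cv2.resize(b[190:310,150:350],(400,240)),cv2.resize(t[90:210,190:390],(400,240))])
cv2.imwrite("pics/p6.png",a[:,:,::-1])
E
python3 run6.py
```

```text
False
0.06 [ 0.4693 -0.089   0.0603] 3.4
0.057 [ 0.4695 -0.0891  0.0572] 3.5
0.054 [ 0.4694 -0.0891  0.0542] 3.3
0.051 [ 0.4692 -0.0891  0.0511] 3.8
0.048 [ 0.4692 -0.0891  0.0486] 11.2
0.045 [ 0.4689 -0.0891  0.0456] 11.0
0.042 [ 0.4686 -0.0891  0.0425] 11.5
[-5.4211614  -0.01694707 13.41353554] 26.9667
```

View pics/p6.png

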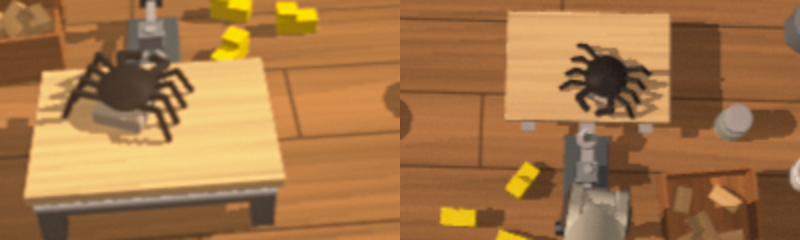

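Crab is upright and the jack is in place, but load came on later than expected. I'll check the contact from the wrist.

```bash
python3 - <<'E'
from h import *
s=env.read_state();print(s["opening"],s["finger_force"],s["position"],s["t"])
im=env.snapshot("wrist")
a=im[60:384,60:460,::-1];cv2.imwrite("pics/w7.png",cv2.resize(a,None,fx=1.8,fy=1.8,interpolation=cv2.INTER_CUBIC))
E
```

```text
0.00013797101236844963 6.371238646097481 [ 0.46855656 -0.08912533  0.0397121 ] 27.0667
```

View pics/w7.png

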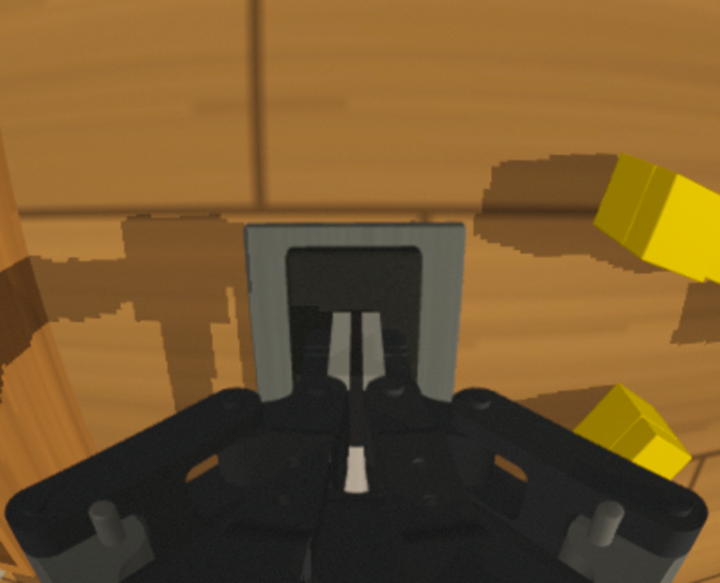

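Fingers sit properly on the paddle; the stop isn't reached yet. Continue down until the force climbs.

```bash
cat >run8.py <<'E'
from h import *
p=[.469,-.089];z=.039
while z>.012:
    z-=.003;env.servo_line([*p,z],.03)
    s=env.read_state();F=s["force"];print(round(z,3),np.round(s["position"],4),np.round(F,1))
    if F[2]>26:break
print(s["t"])
b=env.snapshot("scene");t=env.snapshot("top")
a=np.hstack([cv2.resize(b[190:310,150:350],(400,240)),cv2.resize(t[90:210,190:390],(400,240))])
cv2.imwrite("pics/p8.png",a[:,:,::-1])
E
python3 run8.py
```

```text
0.036 [ 0.4685 -0.0891  0.0366] [-5.   0.3 12.8]
0.033 [ 0.4686 -0.0891  0.0336] [-4.4 -0.4 12.8]
0.03 [ 0.4687 -0.0891  0.0306] [-3.8 -0.2 12.3]
0.027 [ 0.469  -0.0891  0.0277] [-3.  -0.2 13.3]
0.024 [ 0.4694 -0.0891  0.0248] [-4.2 -0.2 13.1]
0.021 [ 0.4697 -0.0892  0.0226] [-5.3  0.8 20.7]
0.018 [ 0.47   -0.0892  0.0215] [-12.3   1.   44.5]
28.8667
```

```bash
python3 - <<'E'
from h import *
s=env.read_state();c=env.camera_info("wrist");p=np.array(s["position"]);print(p,s["force"],s["opening"],s["t"])
for d in(0,.01,.019,.027,.035):print(d,((w2px("wrist",p+[0,0,d],c)-60)*1.8).round(0))
# predicted paddle rear/front edges (jack frame origin x .5605) for a few handle angles, w7 pixel scale
for th in(.3,.27,.22,.1,-.02,-.2):
    for r in(.125,.075):
        P=[.5655-r*np.cos(th),-.089,.065+r*np.sin(th)+.004]
        print(th,r,((w2px("wrist",np.array(P)+[0,0,p[2]*0],c)-60)*1.8).round(0),end=" ")
    print()
im=env.snapshot("wrist");g=cv2.cvtColor(im,cv2.COLOR_RGB2GRAY)
u=int(355/1.8+60-18);print(g[170:300:3,u])
cam=-cv2.Rodrigues(c["rvec"])[0].T@c["tvec"];print(cam)
E
```

```text
[ 0.46993661 -0.0891762   0.02148113] [-12.36004034   0.92234466  42.35657473] -7.025907409617103e-05 28.9667
0 [356. 302.]
0.01 [356. 314.]
0.019 [356. 327.]
0.027 [356. 339.]
0.035 [356. 352.]
0.3 0.125 [357. 376.] 0.3 0.075 [357. 496.] 
0.27 0.125 [357. 361.] 0.27 0.075 [357. 489.] 
0.22 0.125 [357. 339.] 0.22 0.075 [357. 477.] 
0.1 0.125 [356. 298.] 0.1 0.075 [356. 452.] 
-0.02 0.125 [356. 271.] -0.02 0.075 [356. 431.] 
-0.2 0.125 [356. 251.] -0.2 0.075 [356. 409.] 
[125 123 113  92  82 106 114  66 100  36  37  41  39  39  38  41  39  40
  41  41  28  28  27  29  28  33  32  32  29  36  31  32  31  34  30  31
  32  31  28  32  29  32  30  27]
[ 0.39092588 -0.08908659  0.19122542]
```

The stroke (49 mm) and load onset match the handle going to its stop. Now let it up, then press again with fingers slightly parted so the contact is clearly on both tips.

```bash
cat >run9.py <<'E'
from h import *
p=[.469,-.089]
env.servo_line([*p,.06],.04);env.servo_line([*p,.13],.08);env.pause(.6)
env.move_gripper(.02,30)
s=env.read_state();f0=s["force"][2];print(s["opening"],s["t"],s["force"])
c=env.camera_info("wrist");im=env.snapshot("wrist");g=cv2.cvtColor(im,cv2.COLOR_RGB2GRAY)
z=.115
env.servo_line([*p,z],.1)
while z>.052:
    z-=.006;env.servo_line([*p,z],.06)
    F=np.array(env.read_state()["force"]);print(round(z,3),round(F[2]-f0,1),end=" | ")
    if F[2]-f0>14:break
print(env.read_state()["t"],env.read_state()["opening"])
E
python3 run9.py
```

```text
0.020229965157141233 32.1667 [-0.90282842 -0.19251543  0.61910566]
0.109 -0.1 | 0.103 -1.0 | 0.097 -0.4 | 0.091 -1.1 | 0.085 -0.0 | 0.079 -1.0 | 0.073 1.4 | 0.067 2.1 | 0.061 2.2 | 0.055 3.5 | 0.049 4.7 | 35.2667 0.019929782124533196
```

```bash
cat >run10.py <<'E'
from h import *
p=[.4695,-.0885]
s=env.read_state();print("pressed",s["finger_force"],s["force"])
env.servo_line([*p,.135],.15)
env.move_gripper(.07,40);env.pause(.2)
print("free",env.read_state()["finger_force"])
print(env.servo_line([*p,.068],.08,threshold=6))
print(env.read_state()["position"],env.read_state()["force"])
env.move_gripper(.03,40)
s=env.read_state();print(s["opening"],s["finger_force"],s["position"],s["force"],s["t"])
E
python3 run10.py
```

```text
pressed 2.7722805831581354 [-0.87332658 -1.4869762   5.36209368]
free 0.0
False
[ 0.46993734 -0.08858836  0.06835086] [ 0.30429494 -0.2360961  -0.62073223]
0.03710808034833023 39.62372660636902 [ 0.46975346 -0.08878497  0.06844384] [-0.67794677 -1.27530141  2.97226117] 38.125
```

Pads do hold the paddle (opening 37 mm, 40 N), so I'll carry it down along its arc to the stop.

```bash
cat >run11.py <<'E'
from h import *
env.move_gripper(.03,60)
s=env.read_state();x0,y0,z0=s["position"];f0=s["force"][2]
for h in list(np.arange(.05,.5,.05))+[.48,.5,.52]:
    t=.3-h
    env.servo_line([x0+.1*(np.cos(.3)-np.cos(t)),y0,z0+.1*(np.sin(t)-np.sin(.3))],.05)
    s=env.read_state();F=np.array(s["force"]);print(round(h,2),np.round(s["position"],4),F.round(1),round(s["opening"],4),round(s["finger_force"],1))
    if F[2]-f0>24:break
env.pause(.4);s=env.read_state();print(s["t"],np.round(s["position"],4),np.round(s["force"],1),s["finger_force"])
cv2.imwrite("pics/fin_scene.png",env.snapshot("scene")[:,:,::-1]);cv2.imwrite("pics/fin_top.png",env.snapshot("top")[:,:,::-1])
E
python3 run11.py
```

```text
0.05 [ 0.4681 -0.0888  0.0632] [-2.2 -0.9  4.1] 0.0355 61.5
0.1 [ 0.4669 -0.0888  0.0585] [-2.7 -1.2  4.6] 0.0357 63.2
0.15 [ 0.4659 -0.0888  0.0536] [-3.1 -0.4  6. ] 0.0355 63.6
0.2 [ 0.4651 -0.0888  0.0487] [-3.6 -2.1  7. ] 0.0358 62.0
0.25 [ 0.4647 -0.0888  0.0443] [-6.4 -0.6 14.6] 0.0353 61.9
0.3 [ 0.4642 -0.0888  0.0394] [-7.8 -0.4 16.6] 0.0356 75.5
0.35 [ 0.4625 -0.0886  0.0339] [-10.7  -0.9  17. ] 0.0356 107.9
0.4 [ 0.4598 -0.0865  0.0276] [-12.3   3.4  11.7] 0.036 118.2
0.45 [ 0.4603 -0.0864  0.0227] [-14.4   4.3  15.3] 0.0359 119.4
0.48 [ 0.4606 -0.0865  0.0199] [-14.8   4.6  16.6] 0.0358 120.1
0.5 [ 0.4613 -0.0894  0.0179] [-12.2  -1.5  12.1] 0.0357 123.0
0.52 [ 0.4616 -0.0894  0.016 ] [-13.2  -3.6  13.6] 0.0355 123.5
41.7417 [ 0.4616 -0.0894  0.0161] [-12.6  -2.4  13.2] 123.4900640824344
```

```bash
python3 - <<'E'
import cv2,numpy as np
p8=cv2.imread("pics/p8.png",0)[:, :400];p6=cv2.imread("pics/p6.png",0)[:, :400]
fin=cv2.resize(cv2.imread("pics/fin_scene.png",0)[190:310,150:350],(400,240))
rest=cv2.resize(cv2.resize(cv2.imread("pics/scene0.png",0),(512,384),interpolation=cv2.INTER_AREA)[190:310,150:350],(400,240))
T=rest[45:140,55:200] # crab
def trk(a,n):
    tpl=p8[45:140,55:200];pts=cv2.goodFeaturesToTrack(tpl,60,.02,4)+np.float32([[55,45]])
    q,st,_=cv2.calcOpticalFlowPyrLK(p8,a,pts,None,winSize=(15,15));d=(q-pts)[st.ravel()==1].reshape(-1,2);print(n,np.median(d,0),len(d))
for n,a in(("rest",rest),("p6",p6),("fin",fin),("self",p8)):trk(a,n)
E
```

```text
rest [1.1314011 5.4863396] 60
p6 [0.6968155 3.7135048] 60
fin [0.15898132 0.7090454 ] 60
self [0. 0.] 60
```

Lift is about 87% of full: the pinch slipped a little. Finger-pad force equalled half the load when pressing, so the plain press with shut fingers is sound. I'll bring the handle up gently, check whether the jack moved against the earlier view, then press again.

```bash
cat >run12.py <<'E'
from h import *
env.servo_line([.4655,-.0888,.045],.06);env.servo_line([.4695,-.0888,.066],.06)
env.move_gripper(.07);env.pause(.2)
env.servo_line([.4695,-.0888,.14],.2)
env.servo_line([.50,-.089,.25],.3,orientation=down(np.pi))
c=env.camera_info("wrist");b=cv2.cvtColor(env.snapshot("wrist"),cv2.COLOR_RGB2GRAY)
import pickle;c0=pickle.load(open("w5.pkl","rb"));print(np.array(c["tvec"])-c0["tvec"],np.array(c["rvec"])-c0["rvec"])
cv2.imwrite("pics/w12.png",b)
a=cv2.imread("pics/w5full.png",0)
def trk(n,x0,y0,x1,y1): # w5 crop coords
    m=np.zeros_like(a);m[int(60+.4*y0):int(60+.4*y1),int(100+.4*x0):int(100+.4*x1)]=255
    p=cv2.goodFeaturesToTrack(a,40,.01,3,mask=m);q,st,_=cv2.calcOpticalFlowPyrLK(a,b,p,None,winSize=(15,15))
    d=(q-p)[st.ravel()==1].reshape(-1,2);print(n,np.median(d,0),len(d))
trk("table",480,100,800,440);trk("paddle",335,145,445,270);trk("tower",350,350,440,480);trk("base",305,145,480,510);trk("pad",365,510,435,565)
s=env.read_state();print(s["t"],s["force"])
E
python3 run12.py
```

```text
[ 0.00022515 -0.00035788 -0.00170977] [ 0.00229559  0.00160418 -0.00261475]
table [ 0.06758118 -0.5778427 ] 40
paddle [ 1.0243225 -0.6500015] 10
tower [ 0.518219 -0.769783] 26
base [ 0.3885498 -0.7303467] 40
pad [ 0.04301453 -0.62939453] 16
44.7083 [-0.10909979 -0.25770772 -0.21865577]
```

Jack moved under about 1 mm, handle is up, pad settled. Final press.

```bash
cat >run13.py <<'E'
from h import *
p=[.469,-.0885]
env.move_gripper(.0,30)
env.servo_line([*p,.11],.25)
env.servo_line([*p,.08],.15)
env.servo_line([*p,.05],.06);env.servo_line([*p,.024],.04)
for z in(.0215,.0205,.0195):
    env.servo_line([*p,z],.02);s=env.read_state();print(z,np.round(s["position"],4),np.round(s["force"],1),round(s["finger_force"],1))
    if s["force"][2]>25:break
env.pause(.6);s=env.read_state();print(s["t"],np.round(s["position"],4),np.round(s["force"],1),s["finger_force"])
im=env.snapshot("scene")[:,:,::-1];cv2.imwrite("pics/fin2.png",im)
a=cv2.resize(cv2.cvtColor(im,cv2.COLOR_BGR2GRAY)[190:310,150:350],(400,240));p8=cv2.imread("pics/p8.png",0)[:, :400]
pts=cv2.goodFeaturesToTrack(p8[45:140,55:200],60,.02,4)+np.float32([[55,45]])
q,st,_=cv2.calcOpticalFlowPyrLK(p8,a,pts,None,winSize=(15,15));print(np.median((q-pts)[st.ravel()==1].reshape(-1,2),0))
E
python3 run13.py
```

```text
0.0215 [ 0.4691 -0.0887  0.0226] [-6.8  0.3 18. ] 9.5
0.0205 [ 0.4692 -0.0887  0.0223] [-9.1 -0.1 24.1] 13.3
0.0195 [ 0.4693 -0.0887  0.0219] [-11.1   1.   32.7] 17.1
49.275 [ 0.4693 -0.0887  0.0219] [-10.7   0.9  32.5] 17.049280107021332
[0.00701141 0.06881523]
```

Same lift as the trial stroke, steady at the stop with 32 N. Handing in.

```bash
python3 -c "
from cell import env
print(env.close_job())"
```

```text
the job is handed in; nothing more can be done
None
```

I handed the job in at about 49 s with the handle held at its stop at about 32 N; the offcut is in the crate, the board is back at its trial-stroke height on the jack, and no verdict came back. Between the two strokes I made an extra, slipping handle stroke; the jack shifted less than about 1 mm.

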